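Put the radio and the stapler back in their labelled slots

ROBOT

A 6-joint arm with a two-finger parallel gripper is mounted at the origin on a cart in front of the work surface, level with it; the furniture and walls round the work are solid. World frame = base frame: x ahead of the robot, y to its left, z up, the work surface at z = 0. Lengths are in mm, angles in rad, forces in N, time in s.
With the tool pointing down it reaches from about 275 to 1000 mm from the base axis. Payload 8.4 kg.
Tool frame: the origin (TCP) lies at the very end of the fingers, on their centre line; the grasp point (between the pads) lies behind it (r.grip_point_offset is the x of the grasp point in the tool frame, in mm); x points along the fingers, z is the direction in which the jaws open and shut, and the axes are right-handed (so a half turn about x gives the same grasp; the last joint's range is limited). The gripper opens to 85 mm and grips with 20 to 120 N. Pads are 22 mm wide; open, the fingers measure 114 mm over their backs; the gripper's body (76 mm by 85 mm) begins 54 mm behind the grasp point. The pads swing forward as they close: fully open they stand 13 mm farther back than shut.
Start: joints at [-1.12, 0.353, 1.633, -0, 1.155, -0.002], TCP at [273.427, -562.019, 231.281] pointing down, gripper open.
Joint ranges: [-2.63, 2.63], [-0.92, 2.1], [0.06, 2.66], [-1.3, 4.44], [0, 2.69], [-3.02, 3.02]. Speed limits (rad/s): [2.22, 2.22, 2.79, 3.14, 3.14, 3.14].

INTERFACE

Orientations are given as [roll, pitch, yaw] about the fixed x, y, z axes, in that order (R = Rz(yaw) Ry(pitch) Rx(roll)).
In Python, from rig import r, vision, order gives the robot as it stands. The module is installed in compiled form; this text tells all that it offers.
- The arm moves only by the tool step_arm, never from a script. Its argument "rows" is a list of rows, each a list of 7 numbers: the shift along the world's x, y, z in mm, then the turn, a rotation vector about the world's x, y, z in rad, then the finger opening in mm, from 0 to 85.4. A call has exactly 8 rows; each row is the pose to reach, as a shift and turn from the pose measured when the call began; what a row does not reach only later rows make up. A row lasts 1/8 s, in which the tool goes at most 62.5 mm and 10.7 degrees, less where a joint would pass 70% of its speed; a pose out of reach is approached as far as the arm can. A call with a gripper value outside its range is refused whole. The fingers move at their own pace and stop on an object; "force" is the grip in N (left out, the last holds). Time passes only in rows, so rows that repeat a pose let the fingers close, or fill a call up. It gives the time, the measured TCP pose, the force and the opening at its end, in the units of the state.
- r.sense(): the state, without advancing time (a new reading comes with each control period).
- vision.grab_frame(name): name is "scene" or "top" or "wrist"; returns (picture, depth): 480x640x3 uint8, red, green, blue; 480x640 float32, mm along the optical axis (not along the pixel's ray), 0 where there is no reading.
- vision.camera_info(name): a dict with "K" (3x3 intrinsics, pixels), "origin" and "attitude" of the camera in the world; the wrist camera has in their place "tool_from_camera" (4x4, takes a point from camera to tool coordinates, whose origin is the TCP and whose axes are the tool frame's). Camera axes: x right, y down, z forward; pixel columns grow to the right and rows downward; lengths in mm; the calibration is good to about 2 mm. A picture is of the moment at which its call begins: read the wrist's pose just before it. camera_info takes no time and is no camera call.
- order.sign_off(): hands the job in, once; it reports no verdict.
The state is a dict: "clock": time; "qpos": joint angles; "qvel": joint speeds; "joint_efforts": joint torques, N m; "eef_pos": TCP position; "tcp_rot": TCP orientation; "contact_force": force on the tool from outside, world axes, zero at the start; "wrist_torque": the same for the moment, N m; "opening": opening from 0.0 (shut) to 1.0 (fully open).
Only numpy, scipy, OpenCV 4.12 (cv2) and the standard library are available. Lean on these libraries where they do the work, as an engineer would, in place of code of your own. Each camera call takes 0.05 s, during which the arm holds its last target.

TASK

The two-way radio and the stapler were left out on the worktop. Put each one back in its own slot of the tool caddy, the slot whose label and floor picture show it, lying flat on the slot's floor, right way up and lengthwise (either end may point away). Set them down rather than drop them, and do not disturb the markers in the third slot or the carton and the vial nearby.

Things in the scene. Friction and masses are not known exactly. Their poses are not given: they have to be found in the camera images.
- radio: black hand radio lying flat, 151 x 58 x 31 mm (x, y, z), 0.19 kg. Origin at the centre of its underside, z up. x runs along it: the body, 56 mm wide and up to 31 mm high, spans x -76 to +22 mm; the antenna, 14 mm thick, runs on to x +76 mm at y +15 mm, a small knob beside it. Best gripped across y about x = -27 mm
- stapler: dark closed desk stapler standing on its base, 150 x 34 x 48 mm (x, y, z), 0.21 kg. Origin at the centre of its underside, z up, x along it. Base 34 mm wide and 7 mm high; the top arm, up to 20 mm wide, lies 29 to 48 mm above the underside and does not move; below it (21 to 30 mm) a 12 mm wide magazine. Can be gripped across y at the arm, about x = 0
- radio_slot_floor (a point): slot for the radio, a fixed shallow grey tray: centre of its inner floor, 10 mm above the worktop, z up. Inside 176 mm along x, 80 mm along y; 6 mm walls rise 10 mm above that floor. At its far +x end a leaning white label card in a blue frame (top 35 mm above the worktop) shows the radio, as does a full-size black silhouette on the light grey floor
- stapler_slot_floor (a point): slot for the stapler, a fixed shallow grey tray: centre of its inner floor, 10 mm above the worktop, z up. Inside 176 mm along x, 80 mm along y; 6 mm walls rise 10 mm above that floor. At its far +x end a leaning white label card in an orange frame (top 35 mm above the worktop) shows the stapler, as does a full-size black silhouette on the light grey floor
- marker_slot_floor (a point): slot for the two markers, a fixed shallow grey tray: centre of its inner floor, 10 mm above the worktop, z up. Inside 176 mm along x, 80 mm along y; 6 mm walls rise 10 mm above that floor. At its far +x end a leaning white label card in a green frame (top 35 mm above the worktop) shows the two markers, as does a full-size black silhouette on the light grey floor
- caddy: tool caddy: fixed dark grey base plate, 240 x 330 x 6 mm (x, y, z), origin at the centre of its underside; the three slots lie side by side on it, 104 mm apart along its y, in any order. The marker slot already holds the two markers
- marker_red: white marker with a red cap, 134 x 15 x 15 mm, lying in the marker slot; origin at the centre of its underside, x along it. Leave alone
- marker_blue: black marker with a blue cap, 134 x 15 x 15 mm, lying in the marker slot; origin at the centre of its underside, x along it. Leave alone
- carton: light blue folding carton with a dark blue foot, 50 x 34 x 80 mm, standing on the worktop behind the work; origin at the centre of its underside. Leave alone
- vial: screw-cap sample vial, white cap and green band, 36 mm across, 63 mm high, standing on the worktop behind the work; origin at the centre of its underside. Leave alone

How it is judged:
By the outcome, as a careful person would: the job done as asked, in the order asked, and still so for the second after the job is handed in, with the robot touching nothing.
It also fails if it takes over 56 s, if anything falls off the work surface, if the arm or the gripper's body presses on something with over 40 N, if the wrist force passes 120 N, or if a joint passes its speed limit or range.

## Working session

There is one attempt and no reset: what is moved stays moved. The work goes in short steps, Python scripts to look and compute and a tool call to move; the robot and the scene stay as the last step left them, time stands still between calls to the robot, and variables do not carry over. Pictures are saved under pics/ and viewed, and the job is handed in when it is done.

Besides the shell and the picture viewer there is one more tool, called after "Request:" as name(argument=value, ...), one argument or row to a line, values as JSON. step_arm: Moves the arm, as the interface text tells. Its arguments: {"type":"object","properties":{"rows":{"type":"array"},"force":{"type":"number"}},"required":["rows"]}

```bash
mkdir -p pics; python3 - <<'E'
from rig import r, vision, order
import cv2,numpy as np
s=r.sense();print(s['clock'],s['eef_pos'],s['tcp_rot'],s['opening'],r.grip_point_offset)
for n in("scene","top"):
    p,d=vision.grab_frame(n);cv2.imwrite(f'pics/{n}0.png',p[:,:,::-1]);np.savez(f'{n}0.npz',p=p,d=d)
    print(n,vision.camera_info(n))
print(vision.camera_info("wrist"))
E
```

```text
0.0 [ 273.223949   -561.58639766  230.58291509] [3.13348105 1.56945189 2.01548537] 0.9978205776085117 -18.700000000000003
scene {'K': array([[467.11371451,   0.        , 318.41690194],
       [  0.        , 467.11371451, 246.74275948],
       [  0.        ,   0.        ,   1.        ]]), 'origin': array([-56.85337643, 756.75591775, 475.02380647]), 'attitude': array([-1.97980867,  0.00574712, -2.38763214])}
top {'K': array([[607.80058137,   0.        , 323.03268505],
       [  0.        , 607.80058137, 237.7580564 ],
       [  0.        ,   0.        ,   1.        ]]), 'origin': array([ 415.19890136,   29.84032497, 1290.95460185]), 'attitude': array([-2.96731433,  0.00514356, -1.58158243])}
{'K': array([[331.62970322,   0.        , 326.98927806],
       [  0.        , 331.62970322, 238.54306361],
       [  0.        ,   0.        ,   1.        ]]), 'tool_from_camera': array([[ 1.06123497e-04, -3.12000843e-01,  9.50081819e-01,
        -1.42360514e+02],
       [ 3.54445718e-04, -9.50081753e-01, -3.12000861e-01,
         7.98294224e+01],
       [ 9.99999932e-01,  3.69863055e-04,  9.76136514e-06,
         1.06902870e+00],
       [ 0.00000000e+00,  0.00000000e+00,  0.00000000e+00,
         1.00000000e+00]])}
```

View pics/scene0.png

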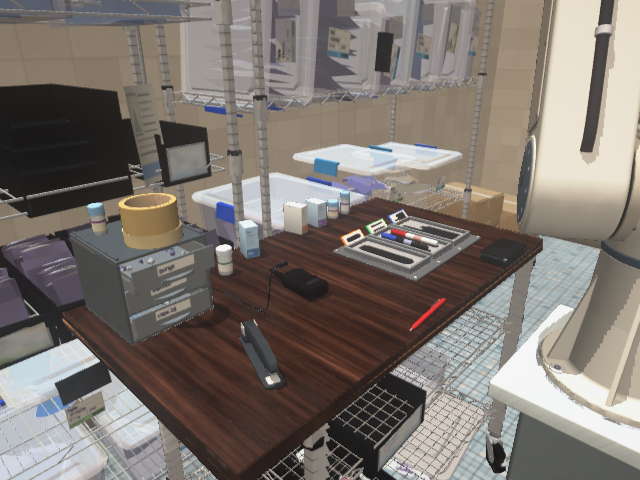

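View pics/top0.png

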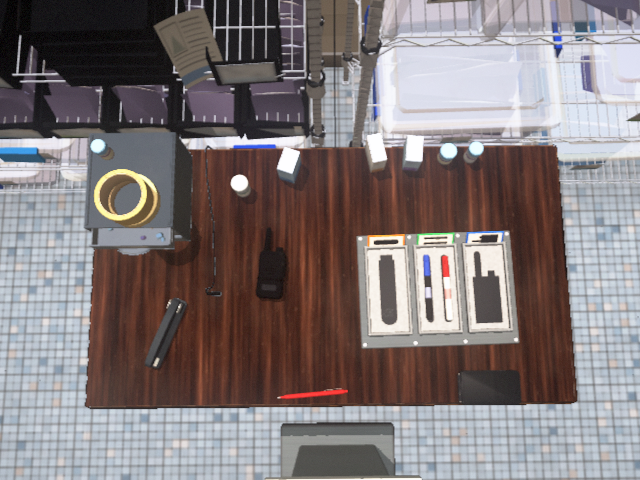

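The top view shows the radio at about (270,275) with its antenna up and to the left, and the stapler at about (166,332). The slots run left to right: orange/stapler (388,290), green/markers (438,290), blue/radio (488,288). The carton (289,165) and vial (240,185) are well behind.

```bash
cat > h.py <<'E'
import numpy as np,cv2
from scipy.spatial.transform import Rotation as R
def cloud(info,d,T=None):
    K=info['K'];v,u=np.mgrid[0:480,0:640]
    P=np.stack([(u-K[0,2])/K[0,0]*d,(v-K[1,2])/K[1,1]*d,d],-1)
    if T is None:
        return P@R.from_euler('xyz',info['attitude']).as_matrix().T+info['origin']
    return P@T[:3,:3].T+T[:3,3]
def rect(xy):
    (c,s,a)=cv2.minAreaRect(xy.astype(np.float32).reshape(-1,1,2));return c,s,a
E
python3 - <<'E'
from h import *
from rig import vision
z=np.load('top0.npz');p,d=z['p'],z['d'];W=cloud(vision.camera_info('top'),d)
g=lambda u,v:W[v,u].round(1)
print('table',[g(*q) for q in[(330,250),(200,380),(330,330),(230,340)]])
print('floors',g(400,330),g(370,330),g(490,330),g(440,330), g(374,290),g(402,290))
for n,(u0,v0,u1,v1) in dict(radio=(245,215,298,310),stap=(135,290,195,378)).items():
    w=W[v0:v1,u0:u1].reshape(-1,3);c=p[v0:v1,u0:u1].reshape(-1,3)
    zt=np.median(w[:,2])
    m=(w[:,2]>zt+5);q=w[m];print(n,zt,m.sum(),q[:,2].max(),rect(q[:,:2]),q[:,:2].min(0),q[:,:2].max(0))
    m=(w[:,2]>zt+24);q=w[m];print(n,m.sum(),rect(q[:,:2]),q.mean(0))
# dark silhouettes & tray floor
for n,(u0,v0,u1,v1) in dict(staple=(364,244,413,338),mark=(416,244,463,338),radio=(464,244,514,338)).items():
    w=W[v0:v1,u0:u1].reshape(-1,3);c=p[v0:v1,u0:u1].reshape(-1,3).astype(int)
    m=c.min(1)>150;q=w[m];print(n,'floor',m.sum(),np.median(q[:,2]),rect(q[:,:2]))
    m=c.max(1)<70;q=w[m];print(n,'dark',m.sum(),np.median(q[:,2]),rect(q[:,:2]))
# plate corners screws
for q in[(363,239),(364,344),(506,235),(515,340)]:print(q,g(*q))
I=cv2.resize(p[205:385,130:305],None,fx=3.3,fy=3.3,interpolation=2);cv2.imwrite('pics/a.png',I[:,:,::-1])
I=cv2.resize(p[225:355,350:525],None,fx=4,fy=4,interpolation=2);cv2.imwrite('pics/b.png',I[:,:,::-1])
E
```

```text
table [array([616.5,  19.3,  -5.3]), array([345.9, 293.2,  -4. ]), array([445.8,  21.5,  -4. ]), array([427.2, 231.8,  -2.7])]
floors [ 443.9 -124.6    6.6] [444.4 -61.5  13.6] [ 441.5 -307.8   23.4] [ 442.7 -205.7   19.1] [528.  -72.4   7.8] [ 526.7 -130.6   14. ]
radio 0.058485004842850685 1458 1290.9546018467215 ((546.1148071289062, 136.20919799804688), (307.41986083984375, 138.94717407226562), 14.771827697753906) [415.19890136  29.84032497] [693.35787381 196.93982404]
radio 1141 ((517.570556640625, 124.21754455566406), (264.32281494140625, 87.64395141601562), 24.328771591186523) [559.23978804 141.77436096  52.32038437]
stap -0.25591944446853176 1170 1290.9546018467215 ((411.6373291015625, 236.1531982421875), (402.9215087890625, 163.86102294921875), 78.4996566772461) [359.29247067  29.84032497] [531.5191452  426.72817608]
stap 788 ((460.7148742675781, 221.0087890625), (133.4950714111328, 369.6584777832031), 6.4638142585754395) [445.79554605 352.51385672  76.05228031]
staple floor 3208 9.945215435529008 ((520.8937377929688, -63.50794982910156), (179.30514526367188, 217.69451904296875), 88.0262451171875)
staple dark 0 nan ((0.0, 0.0), (0.0, 0.0), 0.0)
mark floor 3387 10.792226036918464 ((521.2657470703125, -114.31208801269531), (198.7989959716797, 297.6564025878906), 2.6072988510131836)
mark dark 2 21.212550765342144 ((477.85394287109375, -179.96328735351562), (20.918785095214844, 0.0), -171.0029296875)
radio floor 2443 10.398177664797458 ((520.4126586914062, -161.9198455810547), (197.5745391845703, 390.2972106933594), 1.903152585029602)
radio dark 0 nan ((0.0, 0.0), (0.0, 0.0), 0.0)
(363, 239) [637.5 -51.6   7.7]
(364, 344) [415.9 -48.7   8.4]
(506, 235) [ 642.9 -358.5    6.1]
(515, 340) [ 420.7 -361.9   10.3]
  return _methods._mean(a, axis=axis, dtype=dtype,
  ret = ret.dtype.type(ret / rcount)
```

View pics/a.png

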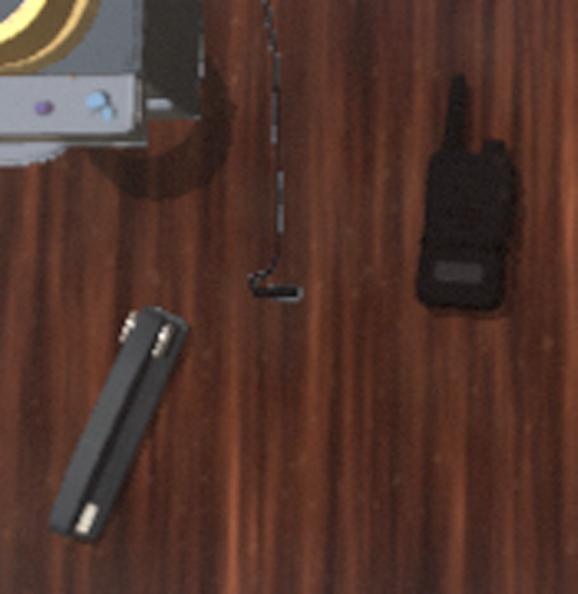

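View pics/b.png

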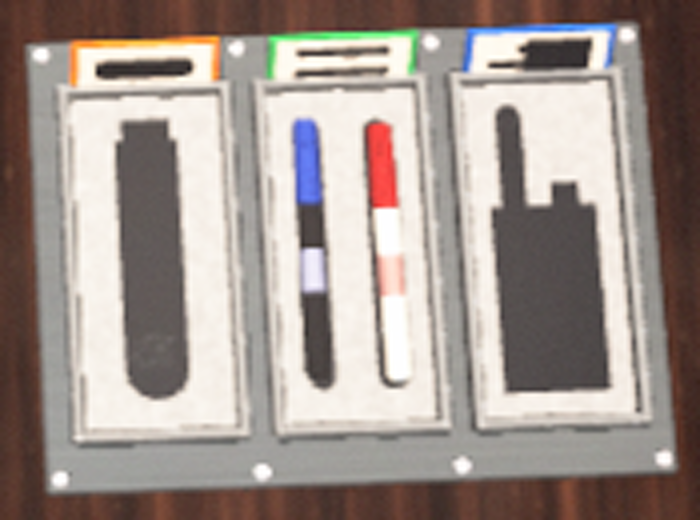

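```bash
cat >> h.py <<'E'
def ray(info,u,v,z,T=None):
    K=info['K']
    if T is None: M=R.from_euler('xyz',info['attitude']).as_matrix();o=info['origin']
    else: M=T[:3,:3];o=T[:3,3]
    dd=M@np.array([(u-K[0,2])/K[0,0],(v-K[1,2])/K[1,1],1.]);return o+dd*(z-o[2])/dd[2]
def proj(info,P,T=None):
    K=info['K']
    if T is None: M=R.from_euler('xyz',info['attitude']).as_matrix();o=info['origin']
    else: M=T[:3,:3];o=T[:3,3]
    q=(P-o)@M;return np.c_[q[:,0]/q[:,2]*K[0,0]+K[0,2],q[:,1]/q[:,2]*K[1,1]+K[1,2]]
def box(x0,x1,y0,y1,z0,z1):return np.array([[x,y,z] for x in(x0,x1) for y in(y0,y1) for z in(z0,z1)],float)
RADIO=[box(-76,22,-28,28,2,29),box(22,76,8,22,8,22)]
STAP=[box(-75,75,-17,17,0,7),box(-72,75,-10,10,29,46)]
def render(info,boxes,x,y,a,shape,T=None,z0=0,S=4):
    im=np.zeros((480*S//S*S,640*S),np.uint8)
    c,s=np.cos(a),np.sin(a)
    for b in boxes:
        P=b@np.array([[c,s,0],[-s,c,0],[0,0,1]])+[x,y,z0]
        h=cv2.convexHull(((proj(info,P,T)+.5)*S).astype(np.float32)).astype(np.int32)
        cv2.fillConvexPoly(im,h,255)
    return cv2.resize(im,(640,480),interpolation=cv2.INTER_AREA)/255.
def fit(info,boxes,mask,g,T=None,z0=0):
    from scipy.optimize import minimize
    f=lambda q:np.abs(render(info,boxes,q[0],q[1],q[2]/50,None,T,z0)-mask).sum()
    best=None
    for da in(-6,0,6):
        q0=np.array([g[0],g[1],g[2]*50+da]);S=np.vstack([q0]+[q0+8*e for e in np.eye(3)])
        o=minimize(f,q0,method='Nelder-Mead',options=dict(initial_simplex=S,xatol=.1,fatol=.1,maxiter=150))
        if best is None or o.fun<best.fun:best=o
    return best.x[0],best.x[1],best.x[2]/50,best.fun,mask.sum()
E
python3 - <<'E'
from h import *
from rig import vision
z=np.load('top0.npz');p,d=z['p'],z['d'];I=vision.camera_info('top')
print('plate',[ray(I,350+u/4,225+v/4,6).round(1) for u,v in[(27,45),(637,22),(677,470),(48,493)]])
print('stapfloor',[ray(I,350+u/4,225+v/4,20).round(1) for u,v in[(57,86),(227,80),(249,436),(76,441)]])
print('radfloor',[ray(I,350+u/4,225+v/4,20).round(1) for u,v in[(450,74),(624,68),(652,424),(476,432)]])
c=p.astype(int);sat=c[:,:,0]-c[:,:,2]
for n,B,(u0,v0,u1,v1),g in[('radio',RADIO,(250,215,298,310),(565,137,.1)),('stap',STAP,(135,293,195,378),(440,350,-.45))]:
    m=np.zeros((480,640));sub=sat[v0:v1,u0:u1]
    m[v0:v1,u0:u1]=sub<14
    m=cv2.morphologyEx(m.astype(np.uint8),cv2.MORPH_OPEN,np.ones((2,2)))
    k,l,st,_=cv2.connectedComponentsWithStats(m);i=1+st[1:,4].argmax();m=(l==i).astype(np.uint8);m=cv2.morphologyEx(m,cv2.MORPH_CLOSE,np.ones((7,7))).astype(float)
    r=fit(I,B,m,g);print(n,r,st[i])
    o=p.copy();rr=render(I,B,*r[:3],None);cs,_=cv2.findContours((rr>.5).astype(np.uint8),0,2);big=cv2.resize(o,None,fx=4,fy=4,interpolation=2)
    for cc in cs:cv2.polylines(big,[cc*4+2],True,(0,255,0),1)
    cs,_=cv2.findContours((m>.5).astype(np.uint8),0,2)
    for cc in cs:cv2.polylines(big,[cc*4+2],True,(255,0,0),1)
    cv2.imwrite(f'pics/f_{n}.png',big[v0*4-40:v1*4+40,u0*4-60:u1*4+60,::-1])
E
python3 -c "
import cv2,numpy as np
a=[cv2.imread(f'pics/f_{n}.png') for n in('radio','stap')]
h=max(i.shape[0] for i in a);cv2.imwrite('pics/f.png',np.hstack([cv2.copyMakeBorder(i,0,h-i.shape[0],0,0,0) for i in a]))"
```

```text
plate [array([643.9, -38.4,   6. ]), array([ 652.6, -366.1,    6. ]), array([ 415.5, -371.7,    6. ]), array([407.3, -44.5,   6. ])]
stapfloor [array([619.2, -53.1,  20. ]), array([ 621.4, -143.1,   20. ]), array([ 435.2, -148. ,   20. ]), array([433.6, -58.7,  20. ])]
radfloor [array([ 623.2, -261.2,   20. ]), array([ 625.4, -353.3,   20. ]), array([ 439., -356.,   20.]), array([ 435.9, -265.1,   20. ])]
radio (np.float64(588.0625552503562), np.float64(139.22365588235897), np.float64(-0.07520411722586556), np.float64(238.22352941176467), np.float64(1316.0)) [ 258  229   29   71 1304]
stap (np.float64(441.2992535912682), np.float64(362.1526468083439), np.float64(-0.3982621088861507), np.float64(164.52941176470588), np.float64(1209.0)) [ 146  299   42   70 1154]
```

View pics/f.png

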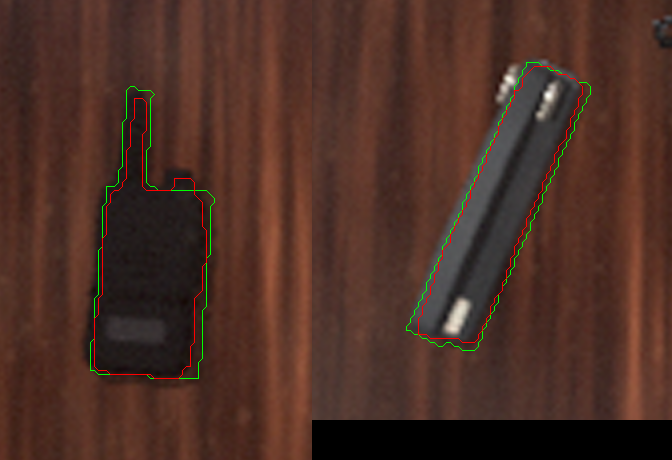

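The plate corners give a size of about 328 x 237 mm, which agrees with 330 x 240. The plate is centred at about (530,-205) with yaw about 0.026. The outlined fits give rough poses of about (588,139,-0.075) for the radio and (441,362,-0.40) for the stapler. I'll move over the radio and refine its pose with the wrist camera.

```bash
cat >> h.py <<'E'
def plan(x,y,z,yaw):
    """target TCP, object x-axis yaw (jaws across it); returns shift, rotvec from now"""
    from rig import r
    s=r.sense();C=R.from_euler('xyz',s['tcp_rot']);best=None
    for k in(0,np.pi):
        a=yaw+np.pi/2+k;tx=np.array([0,0,-1.]);tz=np.array([np.cos(a),np.sin(a),0]);ty=np.cross(tz,tx)
        T=R.from_matrix(np.c_[tx,ty,tz]);v=(T*C.inv()).as_rotvec()
        print('k',k>0,'shift',(np.array([x,y,z])-s['eef_pos']).round(1),'rot',v.round(3),'F',np.round(s['contact_force'],1),'t',round(s['clock'],2),'open',round(s['opening'],3),'q6',s['qpos'].round(2))
def wrist(name):
    from rig import r,vision
    s=r.sense();p,d=vision.grab_frame('wrist');cv2.imwrite(f'pics/{name}.png',p[:,:,::-1])
    I=vision.camera_info('wrist');T=np.eye(4);T[:3,:3]=R.from_euler('xyz',s['tcp_rot']).as_matrix();T[:3,3]=s['eef_pos'];T=T@I['tool_from_camera']
    np.savez(f'{name}.npz',p=p,d=d,T=T);return p,d,I,T
E
python3 -c "
from h import *
C=R.from_euler('xyz',[3.133,1.5695,2.0155]).as_matrix();print(C.round(2))
plan(540,140,230,-.075)"
```

```text
[[-0.    0.9   0.44]
 [ 0.    0.44 -0.9 ]
 [-1.    0.   -0.  ]]
k False shift [ 2.668e+02  7.016e+02 -6.000e-01] rot [ 0.000e+00 -2.000e-03  2.614e+00] F [-0.2 -0.1  1. ] t 0.1 open 1.0 q6 [-1.12  0.35  1.63 -0.    1.16 -0.  ]
k True shift [ 2.668e+02  7.016e+02 -6.000e-01] rot [-0.001 -0.    -0.528] F [-0.2 -0.1  1. ] t 0.1 open 1.0 q6 [-1.12  0.35  1.63 -0.    1.16 -0.  ]
```

Request:
step_arm(
  rows=[
    [17,50,0,0,0,-0.06,85],
    [38,100,0,0,0,-0.12,85],
    [57,150,0,0,0,-0.18,85],
    [80,210,0,0,0,-0.24,85],
    [102,268,0,0,0,-0.3,85],
    [124,326,0,0,0,-0.36,85],
    [146,384,0,0,0,-0.42,85],
    [168,442,0,0,0,-0.47,85],
  ],
)

```text
clock: 1.1
eef_pos: [441.6, -117.7, 230.7]
tcp_rot: [2.852, 1.57, 1.262]
contact_force: [1.2, 0.1, 0.3]
opening: 1.0
```

```bash
python3 -c "
from h import *
plan(565,140,200,-.075)"
```

```text
k False shift [123.4 257.7 -30.7] rot [-1.000e-03 -2.000e-03  3.086e+00] F [1.2 0.1 0.3] t 1.1 open 1.0 q6 [-0.26  0.09  1.98  0.    1.08  1.32]
k True shift [123.4 257.7 -30.7] rot [-0.001  0.    -0.056] F [1.2 0.1 0.3] t 1.1 open 1.0 q6 [-0.26  0.09  1.98  0.    1.08  1.32]
```

Request:
step_arm(
  rows=[
    [24,50,-6,0,0,-0.02,85],
    [48,100,-12,0,0,-0.04,85],
    [72,150,-18,0,0,-0.056,85],
    [96,200,-25,0,0,-0.056,85],
    [116,240,-30,0,0,-0.056,85],
    [123,257,-31,0,0,-0.056,85],
    [123,257,-31,0,0,-0.056,85],
    [123,257,-31,0,0,-0.056,85],
  ],
)

```text
clock: 2.1
eef_pos: [563.9, 138.1, 199.6]
tcp_rot: [-2.53, 1.57, 2.107]
contact_force: [0.5, 0.8, -0.1]
opening: 0.994
```

```bash
python3 -c "
from h import *
wrist('w1')"
```

```text
(no output)
```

View pics/w1.png

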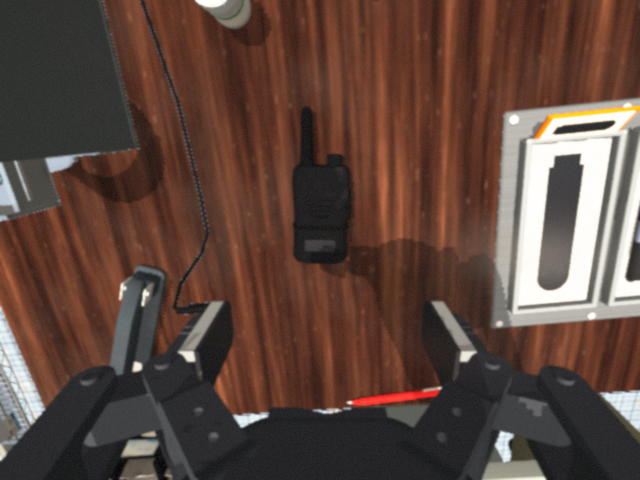

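The wrist view shows the radio body at columns 293-350, rows 163-262. The antenna tip is at (306,108) and the view is clear around it.

```bash
cat >> h.py <<'E'
def show(p,I,B,q,T,m,name,roi,f=4,z0=0):
    rr=render(I,B,*q,None,T,z0);big=cv2.resize(p,None,fx=f,fy=f,interpolation=2)
    for M,col in((rr,(0,255,0)),(m,(255,0,0))):
        for cc in cv2.findContours((M>.5).astype(np.uint8),0,2)[0]:cv2.polylines(big,[cc*f+f//2],True,col,1)
    u0,v0,u1,v1=np.array(roi)*f;cv2.imwrite(f'pics/{name}.png',big[v0:v1,u0:u1,::-1])
def mask(p,roi,th):
    c=p.astype(int);s=c[:,:,0]-c[:,:,2];u0,v0,u1,v1=roi
    m=np.zeros((480,640),np.uint8);m[v0:v1,u0:u1]=s[v0:v1,u0:u1]<th
    k,l,st,_=cv2.connectedComponentsWithStats(m);i=1+st[1:,4].argmax();m=(l==i).astype(np.uint8)
    return cv2.morphologyEx(m,cv2.MORPH_CLOSE,np.ones((5,5))).astype(float)
E
python3 - <<'E'
from h import *
from rig import vision
z=np.load('w1.npz');p,d,T=z['p'],z['d'],z['T'];I=vision.camera_info('wrist')
roi=(275,95,370,280)
m=mask(p,roi,18);q=fit(I,RADIO,m,(588,139,-.05),T);print(q)
show(p,I,RADIO,q[:3],T,m,'w1f',roi,3)
W=cloud(I,d,T);w=W[170:255,298:345].reshape(-1,3);print(np.median(w,0),W[220,250],W[140,306])
E
```

```text
(np.float64(591.2796391798595), np.float64(140.01968252166313), np.float64(-0.08774646595008129), np.float64(894.2274509803922), np.float64(6149.0))
[568.91813269 142.55684127  29.65265403] [ 5.58669093e+02  2.20055368e+02 -5.54299022e-01] [636.25273464 151.28750595  20.69591713]
```

View pics/w1f.png

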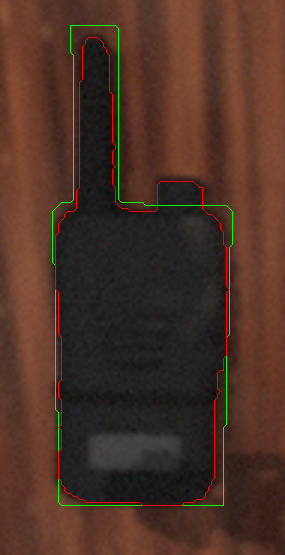

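```bash
python3 -c "
from h import *
plan(563,141.5,12,-.082)"
```

```text
k False shift [  -1.     3.5 -187.8] rot [-0.000e+00 -1.000e-03  3.136e+00] F [-0.1 -0.4 -0.6] t 2.15 open 0.997 q6 [0.24 0.32 1.76 0.   1.06 1.88]
k True shift [  -1.     3.5 -187.8] rot [-0.001  0.    -0.006] F [-0.1 -0.4 -0.6] t 2.15 open 0.997 q6 [0.24 0.32 1.76 0.   1.06 1.88]
```

Request:
step_arm(
  rows=[
    [0,2,-40,0,0,-0.006,85],
    [-1,3.5,-80,0,0,-0.006,85],
    [-1,3.5,-120,0,0,-0.006,85],
    [-1,3.5,-150,0,0,-0.006,85],
    [-1,3.5,-170,0,0,-0.006,85],
    [-1,3.5,-182,0,0,-0.006,85],
    [-1,3.5,-188,0,0,-0.006,85],
    [-1,3.5,-188,0,0,-0.006,85],
  ],
)

```text
clock: 3.15
eef_pos: [563.2, 141.3, 12.1]
tcp_rot: [2.805, 1.57, 1.152]
contact_force: [0.6, -0.3, 0.2]
opening: 0.994
```

Request:
step_arm(
  rows=[
    [0,0,0,0,0,0,70],
    [0,0,0,0,0,0,60],
    [0,0,0,0,0,0,50],
    [0,0,0,0,0,0,45],
    [0,0,0,0,0,0,45],
    [0,0,0,0,0,0,45],
    [0,0,0,0,0,0,45],
    [0,0,0,0,0,0,45],
  ],
  force=40,
)

```text
clock: 4.15
eef_pos: [563.7, 141.6, 13.1]
tcp_rot: [2.306, 1.569, 0.653]
contact_force: [-1.5, 1.5, 6.8]
opening: 0.636
```

```bash
python3 -c "
from h import *
plan(563,141.5,12,-.082)
wrist('w2')"
```

```text
k False shift [-0.7 -0.1 -1.1] rot [ 2.000e-03  2.000e-03 -3.141e+00] F [-1.5  1.5  6.8] t 4.15 open 0.636 q6 [0.24 0.57 1.87 0.   0.7  1.9 ]
k True shift [-0.7 -0.1 -1.1] rot [-0.001  0.002  0.   ] F [-1.5  1.5  6.8] t 4.15 open 0.636 q6 [0.24 0.57 1.87 0.   0.7  1.9 ]
```

View pics/w2.png

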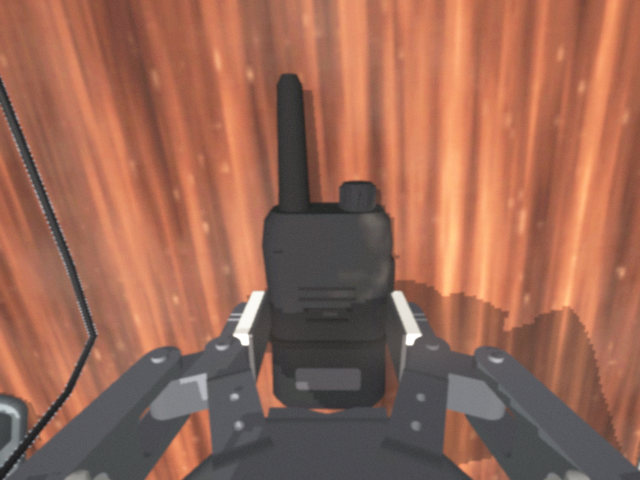

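The fingers hold the body at 54 mm opening, with the radio straight between the pads. I'll lift it and check.

Request:
step_arm(
  rows=[
    [0,0,5,0,0,0,45],
    [0,0,15,0,0,0,45],
    [0,0,30,0,0,0,45],
    [0,0,50,0,0,0,45],
    [0,0,70,0,0,0,45],
    [0,-20,85,0,0,0,45],
    [0,-50,88,0,0,0.02,45],
    [0,-80,88,0,0,0.04,45],
  ],
)

```text
clock: 5.2
eef_pos: [563.7, 59.9, 102.2]
tcp_rot: [2.021, 1.568, 0.409]
contact_force: [0.6, -0.1, -2.0]
opening: 0.628
```

```bash
python3 -c "
from h import *
c=np.array([529.8,-205.2]);a=.026
q=c+np.array([[np.cos(a),-np.sin(a)],[np.sin(a),np.cos(a)]])@np.array([0-27,-104]);print(q)
wrist('w3')
plan(q[0],q[1],100,.026)"
```

```text
[ 505.51282085 -309.86677089]
k False shift [ -57.8 -366.8   -1.8] rot [ 2.000e-03 -1.000e-03 -3.075e+00] F [-0.4 -3.  -2.1] t 5.25 open 0.624 q6 [ 0.1   0.42  1.87 -0.    0.85  1.71]
k True shift [ -57.8 -366.8   -1.8] rot [0.    0.002 0.067] F [-0.4 -3.  -2.1] t 5.25 open 0.624 q6 [ 0.1   0.42  1.87 -0.    0.85  1.71]
```

View pics/w3.png

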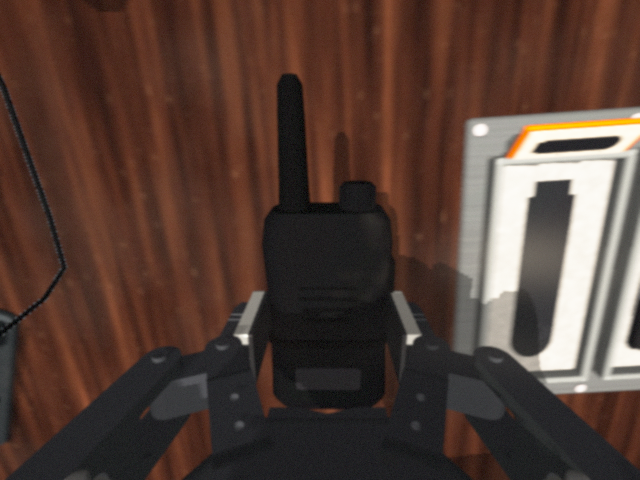

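The radio hangs level and unchanged in the grip, and the wrist reads about 2 N. Next I'll carry it over the blue slot.

Request:
step_arm(
  rows=[
    [-7,-45,0,0,0,0.01,45],
    [-15,-95,0,0,0,0.02,45],
    [-23,-148,0,0,0,0.03,45],
    [-31,-200,0,0,0,0.04,45],
    [-40,-252,0,0,0,0.05,45],
    [-48,-305,0,0,0,0.06,45],
    [-55,-345,0,0,0,0.067,45],
    [-58,-367,0,0,0,0.067,45],
  ],
)

```text
clock: 6.25
eef_pos: [504.1, -312.6, 102.3]
tcp_rot: [1.138, 1.569, -0.409]
contact_force: [-0.7, 0.3, -1.7]
opening: 0.63
```

```bash
python3 -c "
from h import *
wrist('w4')
plan(505.5,-309.9,24,.026)"
```

```text
k False shift [  1.1   4.2 -78.3] rot [ 3.00e-03 -3.00e-03 -3.14e+00] F [-1.2 -2.1 -1.9] t 6.3 open 0.626 q6 [-0.56  0.45  1.81 -0.    0.88  0.99]
k True shift [  1.1   4.2 -78.3] rot [0.002 0.002 0.002] F [-1.2 -2.1 -1.9] t 6.3 open 0.626 q6 [-0.56  0.45  1.81 -0.    0.88  0.99]
```

View pics/w4.png

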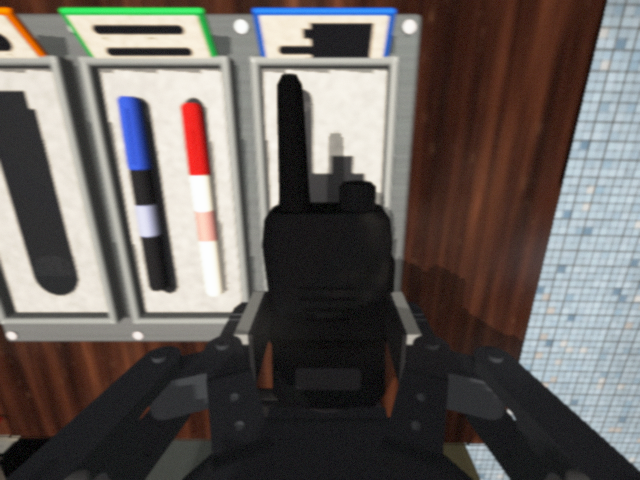

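The slot's far rim runs from (250,58) to (397,56), and the radio is parallel to it. I'll check the slot centre from this view.

```bash
python3 -c "
from h import *
from rig import vision
z=np.load('w4.npz');T=z['T'];I=vision.camera_info('wrist')
for n,u,v,h in[('rim far L',250,58,20),('rim far R',397,56,20),('plate far R',422,16,6),('mark rim far L',77,61,20),('mark rim far R',231,58,20),('mark near L',104,322,20),('mark near R',246,318,20),('stap near R',114,320,20)]:print(n,ray(I,u,v,h,T).round(1))
"
```

```text
rim far L [ 624.6 -264.2   20. ]
rim far R [ 627.9 -353.1   20. ]
plate far R [ 653.1 -369.2    6. ]
mark rim far L [ 620.4 -159.2   20. ]
mark rim far R [ 624.3 -252.7   20. ]
mark near L [ 438.5 -142.1   20. ]
mark near R [ 444.7 -252.5   20. ]
stap near R [ 440.5 -150.2   20. ]
```

Request:
step_arm(
  rows=[
    [1,3,-15,0,0,0,45],
    [1,3,-32,0,0,0,45],
    [1,3,-48,0,0,0,45],
    [1,3,-60,0,0,0,45],
    [1,3,-68,0,0,0,45],
    [1,3,-73,0,0,0,45],
    [1,3,-76,0,0,0,45],
    [1,3,-77,0,0,0,45],
  ],
)

```text
clock: 7.3
eef_pos: [505.5, -311.3, 25.5]
tcp_rot: [0.839, 1.568, -0.708]
contact_force: [-0.6, 0.6, -1.9]
opening: 0.629
```

```bash
python3 -c "
from h import *
plan(505,-310.5,23,.026)"
```

```text
k False shift [-0.5  0.8 -2.5] rot [ 4.000e-03 -3.000e-03 -3.139e+00] F [-0.6  0.6 -1.9] t 7.3 open 0.629 q6 [-0.55  0.57  1.84 -0.    0.73  0.99]
k True shift [-0.5  0.8 -2.5] rot [0.002 0.002 0.002] F [-0.6  0.6 -1.9] t 7.3 open 0.629 q6 [-0.55  0.57  1.84 -0.    0.73  0.99]
```

Request:
step_arm(
  rows=[
    [0,0,-0.4,0,0,0,45],
    [0,0,-0.8,0,0,0,45],
    [0,0,-1.2,0,0,0,45],
    [0,0,-1.6,0,0,0,45],
    [0,0,-2,0,0,0,45],
    [0,0,-2.4,0,0,0,45],
    [0,0,-2.6,0,0,0,45],
    [0,0,-2.6,0,0,0,45],
  ],
)

```text
clock: 8.3
eef_pos: [505.5, -311.3, 23.1]
tcp_rot: [0.835, 1.568, -0.712]
contact_force: [-1.7, 1.0, 4.6]
opening: 0.628
```

The wrist force rose by 6.5 N, so the radio is on the floor. I'll open gently and retreat.

Request:
step_arm(
  rows=[
    [0,0,0,0,0,0,57],
    [0,0,0,0,0,0,60],
    [0,0,0,0,0,0,66],
    [0,0,0,0,0,0,72],
    [0,0,0,0,0,0,72],
    [0,0,6,0,0,0,72],
    [0,0,25,0,0,0,72],
    [0,0,60,0,0,0,72],
  ],
)

```text
clock: 9.3
eef_pos: [505.0, -310.9, 83.9]
tcp_rot: [0.677, 1.569, -0.87]
contact_force: [0.1, -0.9, 1.0]
opening: 0.844
```

Request:
step_arm(
  rows=[
    [0,20,40,0,0,0,72],
    [0,60,70,0,0,0,72],
    [-10,110,90,0,0,-0.05,72],
    [-20,165,90,0,0,-0.1,72],
    [-30,220,90,0,0,-0.15,72],
    [-40,275,90,0,0,-0.2,72],
    [-50,330,90,0,0,-0.25,72],
    [-55,385,90,0,0,-0.3,72],
  ],
)

```text
clock: 10.3
eef_pos: [449.6, 75.7, 175.5]
tcp_rot: [1.444, 1.568, -0.405]
contact_force: [1.5, -0.2, 0.5]
opening: 0.846
```

```bash
python3 -c "
from h import *
from rig import vision
plan(440,330,200,-.40)
p,d=vision.grab_frame('top');I=cv2.resize(p[205:385,130:530],None,fx=2,fy=2,interpolation=2);cv2.imwrite('pics/t2.png',I[:,:,::-1])"
```

```text
k False shift [ -9.6 254.3  24.5] rot [-4.00e-03  2.00e-03  3.02e+00] F [ 1.5 -0.2  0.5] t 10.3 open 0.846 q6 [ 0.16  0.16  2.04 -0.    0.94  2.01]
k True shift [ -9.6 254.3  24.5] rot [ 0.001  0.003 -0.122] F [ 1.5 -0.2  0.5] t 10.3 open 0.846 q6 [ 0.16  0.16  2.04 -0.    0.94  2.01]
```

View pics/t2.png

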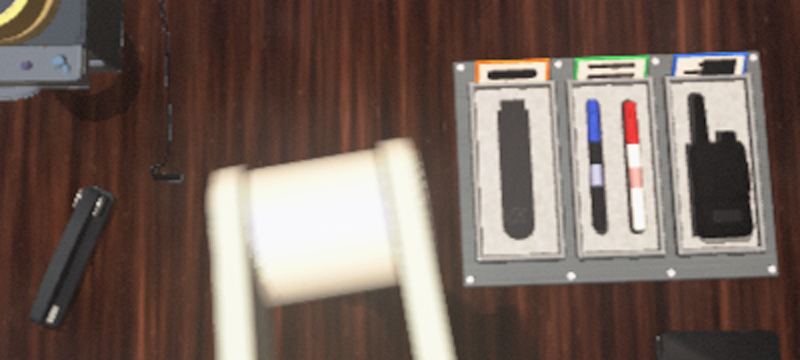

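The radio lies inside the blue slot and the markers are unmoved. Next I'll move over the stapler.

Request:
step_arm(
  rows=[
    [0,45,6,0,0,-0.03,72],
    [-2,95,12,0,0,-0.06,72],
    [-4,145,20,0,0,-0.09,72],
    [-6,190,24,0,0,-0.122,72],
    [-8,230,24,0,0,-0.122,72],
    [-10,254,24,0,0,-0.122,72],
    [-10,254,24,0,0,-0.122,72],
    [-10,254,24,0,0,-0.122,72],
  ],
)

```text
clock: 11.35
eef_pos: [439.1, 334.1, 200.1]
tcp_rot: [2.355, 1.568, 0.383]
contact_force: [0.4, 0.4, -0.7]
opening: 0.845
```

```bash
python3 -c "
from h import *
wrist('w5')"
```

```text
(no output)
```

View pics/w5.png

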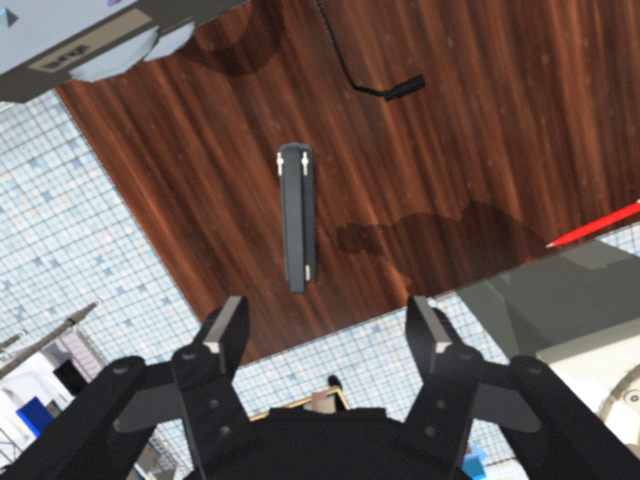

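The stapler is at columns 278-316, rows 143-293, lying nearly along the image column direction. Its top arm is the left, darker strip.

```bash
python3 - <<'E'
from h import *
from rig import vision
z=np.load('w5.npz');p,d,T=z['p'],z['d'],z['T'];I=vision.camera_info('wrist')
roi=(265,130,330,305);m=mask(p,roi,14);q=fit(I,STAP,m,(441,358,-.42),T);print(q)
show(p,I,STAP,q[:3],T,m,'w5f',roi,3)
W=cloud(I,d,T)[130:305,265:330].reshape(-1,3)
for lo,hi in((38,55),(30,55),(3,12)):
    w=W[(W[:,2]>lo)&(W[:,2]<hi)];print(lo,len(w),np.median(w,0).round(1),rect(w[:,:2]))
    c=w[:,:2].mean(0);_,s,V=np.linalg.svd(w[:,:2]-c);print(c,np.arctan(V[0,1]/V[0,0]))
    t=(w[:,:2]-c)@V.T;print(np.percentile(t,[1,99],0))
E
```

```text
(np.float64(445.18021637013396), np.float64(364.02418985064344), np.float64(-0.38770709770515294), np.float64(384.15294117647056), np.float64(4624.0))
38 2618 [451.5 361.8  44.9] ((444.8669738769531, 365.46636962890625), (23.60249900817871, 138.27471923828125), 67.0404281616211)
[449.59448606 362.6092538 ] -0.3894355992747941
[[-61.17762047  -9.49961839]
 [ 70.2824844    8.64027253]]
30 3032 [457.  359.2  44. ] ((446.8382873535156, 366.9983825683594), (26.427186965942383, 145.91038513183594), 65.52815246582031)
[454.29113838 360.43758777] -0.3869460194439876
[[-61.73283096 -11.70565165]
 [ 77.54583644  10.99302693]]
3 1521 [446.2 357.9   6.5] ((446.1305847167969, 364.7630615234375), (34.155120849609375, 148.68736267089844), 67.54756927490234)
[445.82824403 358.37065045] -0.386256206123854
[[-72.06841598 -22.86937468]
 [ 73.58214377  10.93295638]]
```

View pics/w5f.png

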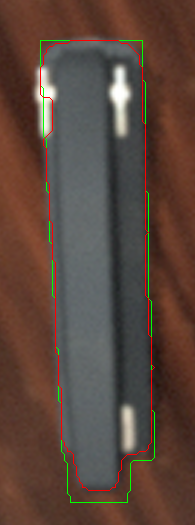

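Fit and depth agree: centre (446,364.5), yaw -0.388, arm top z about 45, length about 149 mm. I'll descend.

```bash
python3 -c "
from h import *
plan(446,364.5,24,-.388)"
```

```text
k False shift [   6.8   30.7 -176. ] rot [ 4.000e-03  2.000e-03 -3.127e+00] F [ 0.  -0.  -0.4] t 11.4 open 0.843 q6 [ 0.65  0.27  1.82 -0.    1.04  2.62]
k True shift [   6.8   30.7 -176. ] rot [-0.001  0.003  0.014] F [ 0.  -0.  -0.4] t 11.4 open 0.843 q6 [ 0.65  0.27  1.82 -0.    1.04  2.62]
```

Request:
step_arm(
  rows=[
    [4,16,-25,0,0.003,0.014,72],
    [7,30,-60,0,0.003,0.014,72],
    [7,30.7,-100,0,0.003,0.014,72],
    [7,30.7,-135,0,0.003,0.014,72],
    [7,30.7,-158,0,0.003,0.014,72],
    [7,30.7,-170,0,0.003,0.014,72],
    [7,30.7,-176,0,0.003,0.014,72],
    [7,30.7,-176,0,0.003,0.014,72],
  ],
)

```text
clock: 12.4
eef_pos: [446.5, 364.5, 24.4]
tcp_rot: [-2.914, 1.569, 1.41]
contact_force: [-0.1, -0.4, -0.3]
opening: 0.844
```

Request:
step_arm(
  rows=[
    [0,0,0,0,0,0,55],
    [0,0,0,0,0,0,40],
    [0,0,0,0,0,0,28],
    [0,0,0,0,0,0,22],
    [0,0,0,0,0,0,16],
    [0,0,0,0,0,0,12],
    [0,0,0,0,0,0,12],
    [0,0,0,0,0,0,12],
  ],
  force=40,
)

```text
clock: 13.4
eef_pos: [446.6, 364.7, 24.6]
tcp_rot: [-3.012, 1.569, 1.312]
contact_force: [-1.0, 0.7, 6.1]
opening: 0.209
```

```bash
python3 -c "
from h import *
wrist('w6')
plan(446,364.5,24,-.388)"
```

```text
k False shift [-0.7 -0.2 -0.6] rot [ 1.000e-03  3.000e-03 -3.141e+00] F [-0.4 -0.1  5.1] t 13.45 open 0.212 q6 [0.68 0.55 1.88 0.   0.71 2.64]
k True shift [-0.7 -0.2 -0.6] rot [-0.002  0.001  0.001] F [-0.4 -0.1  5.1] t 13.45 open 0.212 q6 [0.68 0.55 1.88 0.   0.71 2.64]
```

View pics/w6.png

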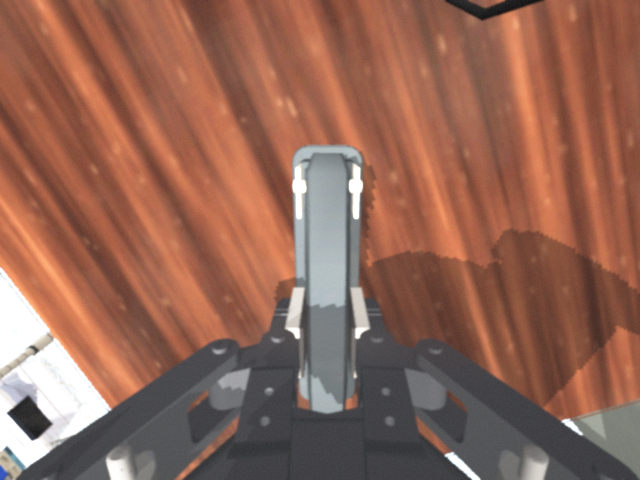

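The arm is gripped at 18 mm opening, centred and straight. I'll lift, then carry it to the orange slot.

Request:
step_arm(
  rows=[
    [0,0,5,0,0,0,12],
    [0,0,15,0,0,0,12],
    [0,0,32,0,0,0,12],
    [0,0,55,0,0,0,12],
    [2,-10,75,0,0,0,12],
    [8,-35,88,0,0,0.03,12],
    [14,-75,90,0,0,0.08,12],
    [22,-120,90,0,0,0.14,12],
  ],
)

```text
clock: 14.45
eef_pos: [469.0, 243.4, 115.9]
tcp_rot: [2.776, 1.568, 0.96]
contact_force: [1.0, -0.7, -2.2]
opening: 0.211
```

```bash
python3 -c "
from h import *
wrist('w7')
plan(527,-101.5,110,.026)"
```

```text
k False shift [  58.4 -340.1   -5.4] rot [ 0.000e+00 -1.000e-03 -2.872e+00] F [-0.1 -4.5 -2.4] t 14.5 open 0.212 q6 [ 0.47  0.35  1.94 -0.    0.85  2.28]
k True shift [  58.4 -340.1   -5.4] rot [0.001 0.    0.269] F [-0.1 -4.5 -2.4] t 14.5 open 0.212 q6 [ 0.47  0.35  1.94 -0.    0.85  2.28]
```

View pics/w7.png

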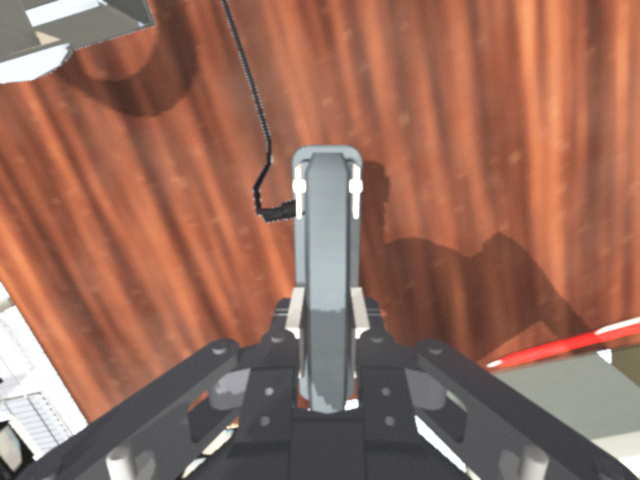

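The stapler hangs straight and unchanged in the grip. I'll carry on.

Request:
step_arm(
  rows=[
    [8,-45,-2,0,0,0.05,12],
    [16,-95,-4,0,0,0.1,12],
    [24,-145,-5,0,0,0.15,12],
    [33,-195,-5,0,0,0.2,12],
    [42,-245,-5,0,0,0.24,12],
    [50,-290,-5,0,0,0.269,12],
    [56,-325,-5,0,0,0.269,12],
    [58,-340,-5,0,0,0.269,12],
  ],
)

```text
clock: 15.5
eef_pos: [526.6, -103.5, 111.2]
tcp_rot: [0.635, 1.569, -0.912]
contact_force: [-0.0, 0.7, -2.2]
opening: 0.208
```

```bash
python3 -c "
from h import *
wrist('w8')
plan(527,-101.5,36,.026)"
```

```text
k False shift [  0.2   2.6 -75.1] rot [ 2.00e-03 -3.00e-03 -3.14e+00] F [ 0.1 -1.  -1.8] t 15.55 open 0.211 q6 [-0.2   0.37  1.92 -0.    0.85  1.35]
k True shift [  0.2   2.6 -75.1] rot [0.002 0.001 0.002] F [ 0.1 -1.  -1.8] t 15.55 open 0.211 q6 [-0.2   0.37  1.92 -0.    0.85  1.35]
```

View pics/w8.png

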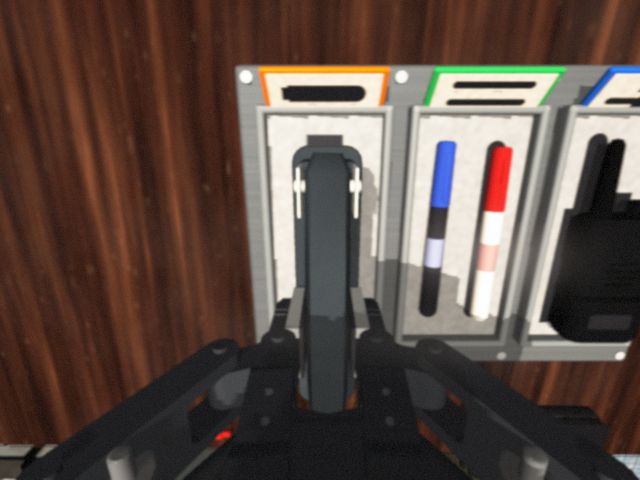

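The stapler is parallel to the slot and centred: the rim spans columns 257-392 and the stapler 293-362. I'll lower it.

Request:
step_arm(
  rows=[
    [0,2.5,-15,0,0,0,12],
    [0,2.5,-32,0,0,0,12],
    [0,2.5,-48,0,0,0,12],
    [0,2.5,-60,0,0,0,12],
    [0,2.5,-67,0,0,0,12],
    [0,2.5,-71,0,0,0,12],
    [0,2.5,-74,0,0,0,12],
    [0,2.5,-74.5,0,0,0,12],
  ],
)

```text
clock: 16.55
eef_pos: [527.0, -101.6, 36.7]
tcp_rot: [0.688, 1.569, -0.859]
contact_force: [0.4, 0.4, -2.5]
opening: 0.212
```

Request:
step_arm(
  rows=[
    [0,0,-0.4,0,0,0,12],
    [0,0,-0.8,0,0,0,12],
    [0,0,-1.2,0,0,0,12],
    [0,0,-1.6,0,0,0,12],
    [0,0,-1.9,0,0,0,12],
    [0,0,-2.1,0,0,0,12],
    [0,0,-2.1,0,0,0,12],
    [0,0,-2.1,0,0,0,12],
  ],
)

```text
clock: 17.55
eef_pos: [527.0, -101.6, 34.6]
tcp_rot: [0.691, 1.569, -0.856]
contact_force: [0.0, -0.0, -1.6]
opening: 0.211
```

Contact is only just starting, so I'll go down a little further.

Request:
step_arm(
  rows=[
    [0,0,-0.2,0,0,0,12],
    [0,0,-0.4,0,0,0,12],
    [0,0,-0.6,0,0,0,12],
    [0,0,-0.8,0,0,0,12],
    [0,0,-0.9,0,0,0,12],
    [0,0,-0.9,0,0,0,12],
    [0,0,-0.9,0,0,0,12],
    [0,0,-0.9,0,0,0,12],
  ],
)

```text
clock: 18.55
eef_pos: [527.1, -101.6, 34.5]
tcp_rot: [0.754, 1.569, -0.793]
contact_force: [-4.0, 1.6, 11.8]
opening: 0.209
```

It is on the floor, at +12 N. I'll release and rise.

Request:
step_arm(
  rows=[
    [0,0,0,0,0,0,20],
    [0,0,0,0,0,0,24],
    [0,0,0,0,0,0,30],
    [0,0,0,0,0,0,42],
    [0,0,0,0,0,0,48],
    [0,0,4,0,0,0,48],
    [0,0,20,0,0,0,48],
    [0,0,55,0,0,0,48],
  ],
)

```text
clock: 19.55
eef_pos: [526.2, -101.4, 90.0]
tcp_rot: [-0.51, 1.569, -2.057]
contact_force: [0.8, -0.4, -0.3]
opening: 0.562
```

Request:
step_arm(
  rows=[
    [0,0,30,0,0,0,48],
    [0,0,70,0,0,0,48],
    [-10,20,110,0,0,0,48],
    [-25,60,130,0,0,0,48],
    [-40,110,130,0,0,0,48],
    [-50,160,130,0,0,0,48],
    [-60,200,130,0,0,0,48],
    [-60,210,130,0,0,0,48],
  ],
)

```text
clock: 20.55
eef_pos: [465.6, 110.4, 221.1]
tcp_rot: [0.554, 1.57, -0.991]
contact_force: [-0.4, -0.1, -0.4]
opening: 0.565
```

```bash
python3 - <<'E'
from h import *
from rig import vision,r
p,d=vision.grab_frame('top');cv2.imwrite('pics/t3.png',cv2.resize(p[140:350,230:530],None,fx=2.6,fy=2.6,interpolation=2)[:,:,::-1])
W=cloud(vision.camera_info('top'),d)
w=W[240:345,362:415].reshape(-1,3);t=w[(w[:,2]>46)&(w[:,2]<70)];print('stap top',len(t),np.median(t,0),rect(t[:,:2]))
w=W[240:345,465:515].reshape(-1,3);t=w[(w[:,2]>30)&(w[:,2]<60)];print('radio top',len(t),np.median(t,0),rect(t[:,:2]))
p,d=vision.grab_frame('scene');cv2.imwrite('pics/s3.png',cv2.resize(p[190:300,200:500],None,fx=2.6,fy=2.6,interpolation=2)[:,:,::-1])
print(r.sense()['clock'],r.sense()['opening'])
E
```

```text
stap top 617 [ 522.9935923  -101.47256629   53.69981263] ((523.960693359375, -99.49794006347656), (24.856664657592773, 145.4895477294922), 89.9137191772461)
radio top 1357 [ 508.12549602 -309.18100541   38.88503128] ((529.8694458007812, -311.41534423828125), (147.88027954101562, 58.21403121948242), 2.604973077774048)
20.65 0.5583946124978504
```

View pics/t3.png

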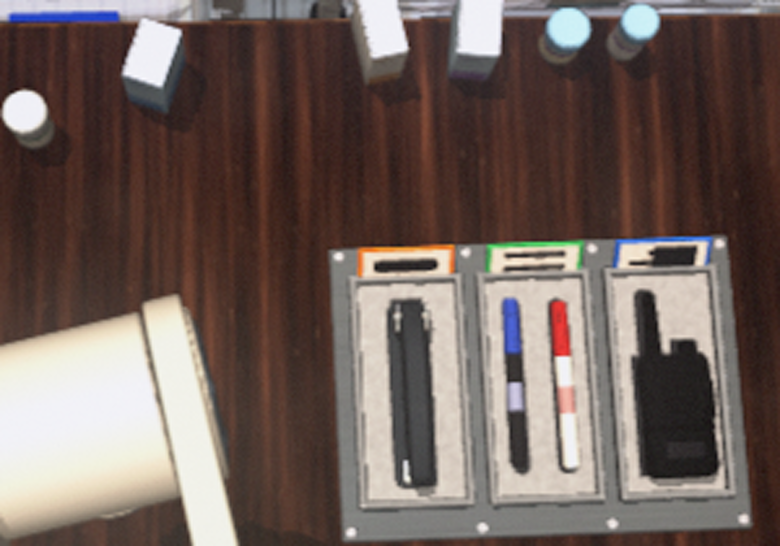

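View pics/s3.png

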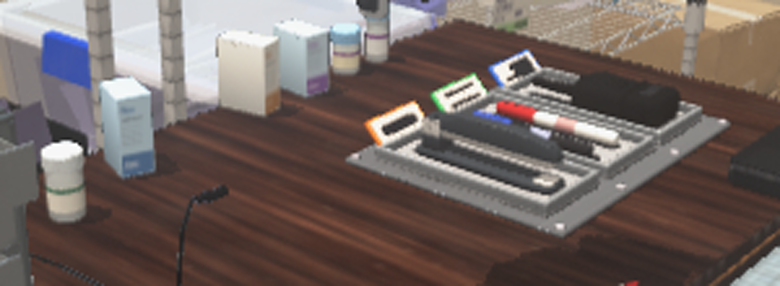

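Both items lie flat and lengthwise inside their slots. The measured tops are about 54 mm for the stapler and 39 mm for the radio, against 58 and 41 mm at most. The markers, carton and vial are in place, and the arm is clear.

```bash
python3 -c "
from rig import order
print(order.sign_off())"
```

```text
the job is handed in; nothing more can be done
None
```

Both items are back in their own slots: the radio in the blue-framed slot first, then the stapler in the orange-framed one. Each was lowered until the wrist force showed it on the floor (about 6.5 N for the radio, 12–14 N for the stapler), then released. I handed the job in at about 20.7 s.

- **Position:** the last top and scene views show both flat, upright and lengthwise. From depth, the radio is centred at about (530, -311) with its top near 39 mm. The stapler is at about (524, -99) with its top near 54 mm. Both are within a few mm of their slot centres.
- **Other items:** the markers, carton and vial look undisturbed in the pictures. I did not re-measure their poses.
- **Disagreement:** early on, the top camera's outline fit placed the radio and stapler a few mm from where the wrist camera did. I used the wrist values for both grasps.

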